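# Lay a hearing-aid kit into its fitted cradles

## Task

Get the handover kit ready: set the aid case, the remote and the two dome tins each into the recess of the cradle cut for it (the larger tin in the larger round one, the smaller in the smaller), lying flat on the felt floor, lid or buttons up. Set each one down rather than dropping it, let go of everything, and leave the otoscope and the gate sorting tray alone.

Things in the scene. Friction and masses are not known exactly. Their poses are not given: they have to be found in the camera images.
- aid_case: Walnut hearing-aid case, a closed wooden box 82 x 50 x 32 mm (x, y, z) with a brass plate on top, about 90 g. Loose. Origin: centre of its underside; z up. x along its length; at the start x lies within 30 degrees of world x.
- remote: Cream remote control, a slim bar 112 x 34 x 20 mm (x, y, z) with grey buttons on top, about 80 g. Loose. Origin: centre of its underside; z up. x along its length; at the start x lies within 30 degrees of world x.
- big_tin: The larger of two violet round dome tins: diameter 56 mm, upright wall to 24 mm, low domed lid to 30 mm, about 70 g. Loose. Origin: centre of its underside; z up.
- small_tin: The smaller of two violet round dome tins: diameter 36 mm, upright wall to 24 mm, low domed lid to 30 mm, about 40 g. Loose. Origin: centre of its underside; z up.
- case_cradle: Fixed light-grey cradle for the aid case: block 114 x 82 mm (x, y) with a rectangular recess 98 x 66 mm. Recess floor (dark felt) 3 mm, rim 9 mm above the desk; 8 mm play all round. Fixed. Origin: centre of its underside, on the desk; z up. x along its length, within 26 degrees of world x; the case may lie either way round.
- remote_cradle: Fixed light-grey cradle for the remote: block 144 x 66 mm (x, y) with a long rectangular recess 128 x 50 mm. Recess floor (dark felt) 3 mm, rim 9 mm above the desk; 8 mm play all round. Fixed. Origin: centre of its underside, on the desk; z up. x along its length, within 26 degrees of world x; the remote may lie either way round.
- big_tin_cradle: Fixed light-grey cradle for the larger tin: block 88 x 88 mm with a round recess of diameter 72 mm. Recess floor (dark felt) 3 mm, rim 9 mm above the desk; 8 mm play all round. Fixed. Origin: centre of its underside, on the desk; z up.
- small_tin_cradle: Fixed light-grey cradle for the smaller tin: block 70 x 70 mm with a round recess of diameter 52 mm. Recess floor (dark felt) 3 mm, rim 9 mm above the desk; 8 mm play all round. Fixed. Origin: centre of its underside, on the desk; z up.
- otoscope: Bystander: otoscope upright in its charging base, loose, 145 mm tall, base diameter 76 mm, its tip pointing along its x. Stands beyond the work. Origin: centre of its underside.
- gate_tray: Bystander: white sorting tray 90 x 170 x 22 mm (x, y, z), fixed, with a clear acrylic gate on a pivot that stands 36 mm (its steel pin 40 mm) above the desk. Beyond the work. Origin: centre of its underside.

How it is judged:
At the end, for the whole second after the job is handed in: Each of the four things lies flat (within 0.04 rad) and upright on the felt floor of its own cradle (underside 1 to 5 mm above the cradle's underside), centred within 13 mm, the case and the remote along their recess within 0.2 rad (either way round), all released and at rest (horizontal distance between aid_case and case_cradle below 0.013 m and z of aid_case in the frame of case_cradle between 0.001 and 0.005 m and angle between each of aid_case, remote, big_tin, small_tin's own z axis and vertical below 0.04 rad and linear speed of each of aid_case, remote, big_tin, small_tin below 0.02 m/s and contact force between the fingers and aid_case below 0.05 N and angle between the x axis of aid_case and the x axis of case_cradle, either way round below 0.2 rad and horizontal distance between remote and remote_cradle below 0.013 m and z of remote in the frame of remote_cradle between 0.001 and 0.005 m and contact force between the fingers and remote below 0.05 N and angle between the x axis of remote and the x axis of remote_cradle, either way round below 0.2 rad and horizontal distance between big_tin and big_tin_cradle below 0.013 m and z of big_tin in the frame of big_tin_cradle between 0.001 and 0.005 m and contact force between the fingers and big_tin below 0.05 N and horizontal distance between small_tin and small_tin_cradle below 0.013 m and z of small_tin in the frame of small_tin_cradle between 0.001 and 0.005 m and contact force between the fingers and small_tin below 0.05 N); the robot touches nothing.
It fails at once if one of the four things is let go and falls from more than about 4 cm ((height (world z) of aid_case above 0.045 m and contact force between the fingers and aid_case below 0.05 N) or (height (world z) of remote above 0.045 m and contact force between the fingers and remote below 0.05 N) or (height (world z) of big_tin above 0.045 m and contact force between the fingers and big_tin below 0.05 N) or (height (world z) of small_tin above 0.045 m and contact force between the fingers and small_tin below 0.05 N)).
It fails at once if the otoscope is shifted by more than 20 mm or tipped (distance of otoscope from where it was at the start of the episode above 0.02 m or angle between otoscope's own z axis and vertical above 0.2 rad).
It fails at once if the robot pushes on the sorting tray or its gate (over 3 N) (contact force between any of the arm, the fingers and gate_tray above 3 N).
It also fails if it takes over 99 s, if anything falls off the work surface, if the arm or the gripper's body presses on something with over 40 N, if the wrist force passes 120 N, or if a joint passes its speed limit or range.

## Robot

A 7-joint arm with a two-finger parallel gripper is mounted at the origin on the work surface. World frame = base frame: x ahead of the robot, y to its left, z up, the work surface at z = 0. Lengths are in m, angles in rad, forces in N, time in s.
With the tool pointing down it reaches from about 0.425 to 0.825 m from the base axis. Payload 3.6 kg.
Tool frame: the origin (TCP) lies on the centre line of the jaws, within the pads' length; the fingertips stand 11 mm ahead of it and the grasp point (between the pads) lies 8 mm behind it; z points along the fingers, y is the line along which they close (so a half turn about z gives the same grasp; the last joint's range is limited). The gripper opens to 93 mm and grips with 3 to 60 N. Pads are 15 mm wide; open, the fingers measure 128 mm over their backs; the gripper's body (75 mm by 188 mm) begins 65 mm behind the grasp point.
Start: joints at [-1.145, 0.615, -0.013, 1.423, 0.008, 1.103, -0.04], TCP at [0.284, 0.584, 0.23] pointing down, gripper open.
Joint ranges: [-3.12, 3.12], [-0.3, 2.06], [-1.34, 1.32], [0.26, 2.42], [-1.36, 4.5], [0.01, 1.98], [-2.84, 2.84]. Speed limits (rad/s): [2.79, 2.79, 3.14, 3.14, 3.14, 3.14, 3.14].

## Interface

Orientations are given as a rotation vector (axis times angle).
In Python, from plant import ctrl gives the robot as it stands.
- The arm moves only by the shell command python3 shift.py 'ROWS' [FORCE]. ROWS is rows parted by semicolons, their numbers by spaces, 1 to 20 of them, each of 5 numbers: the finger opening in m, then dx, dy, dz in m, then a turn about the tool's z in rad; each row is the pose to reach, as a shift and turn from the pose commanded when the command began, along the tool's axes at that moment; what a row does not reach only later rows make up. A row lasts 1/12 s, in which the tool goes at most 0.0417 m and 0.125 rad, less where a joint would pass 70% of its speed; a pose out of reach is approached as far as the arm can. The fingers move at their own pace and stop on an object; FORCE is the grip in N (left out, the last holds). Time passes only in rows, so rows that do not move let the fingers close. It prints the time, the measured TCP pose, the force, the opening and the grip force at its end.
- ctrl.observe(): the state, without advancing time (a new reading comes with each control period).
- ctrl.read_camera(name): name is "side" or "top"; returns a dict with "img" (400x640x3 uint8, blue, green, red), "fx", "fy", "cx", "cy" (pixels), "extrinsics" (4x4, takes a point from camera to world coordinates). Camera axes: x right, y down, z forward; pixel columns grow to the right and rows downward; lengths in m; the calibration is good to about 2 mm. A picture is of the moment at which its call begins. There is no depth.
- ctrl.job_done(): hands the job in; it is judged then, once.
The state is a dict: "t": time; "joint_pos": joint angles; "dq": joint speeds; "joint_torque": joint torques, N m; "position": TCP position; "ee_rot": TCP orientation; "force": force on the tool from outside, world axes, zero at the start; "moment": the same for the moment, N m; "grip_width": finger opening in m; "grasp_force": force on a finger pad.
Only numpy, scipy, OpenCV 4.12 (cv2) and the standard library are available. Lean on these libraries where they do the work, as an engineer would, in place of code of your own. Each camera call takes 0.05 s, during which the arm holds its last target. There are 200 camera calls.

## Working session

There is one attempt and no reset: what is moved stays moved. The work goes in short steps, Python scripts to look and compute and a shell command to move; the robot and the scene stay as the last step left them, time stands still between calls to the robot, and variables do not carry over. Pictures are saved under pics/ and viewed, at most 14 in all, crops included, and the job is handed in when it is done.

```bash
ls; mkdir -p pics
python3 - <<'E'
from plant import ctrl
import cv2
for n in("top","side"):
    c=ctrl.read_camera(n); cv2.imwrite(f"pics/{n}0.png",c["img"]); print(n,c["fx"],c["fy"],c["cx"],c["cy"],c["extrinsics"].round(4).tolist() if hasattr(c["extrinsics"],'round') else c["extrinsics"])
o=ctrl.observe();print(o["position"],o["ee_rot"],o["t"],o["grip_width"])
E
```

```text
pics
plant.py
shift.py
top 397.5795348739881 397.5795348739881 320.9092159046037 200.3376434206079 [[-0.0052, -0.9874, 0.1579, 0.4453], [-1.0, 0.0058, 0.0031, -0.0046], [-0.004, -0.1579, -0.9875, 1.006], [0.0, 0.0, 0.0, 1.0]]
side 368.0889923863011 368.0889923863011 319.78576651970104 206.1234449303599 [[0.8937, -0.2135, 0.3946, 0.3168], [-0.4479, -0.4732, 0.7586, -0.6097], [0.0248, -0.8547, -0.5186, 0.4769], [0.0, 0.0, 0.0, 1.0]]
[0.2840576  0.58387377 0.22860486] [-0.70503993 -3.06094759  0.00354066] 0.1 0.09312243061254286
```

View pics/top0.png

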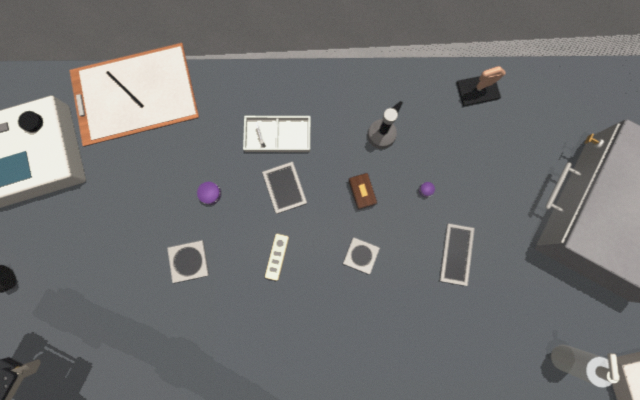

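View pics/side0.png

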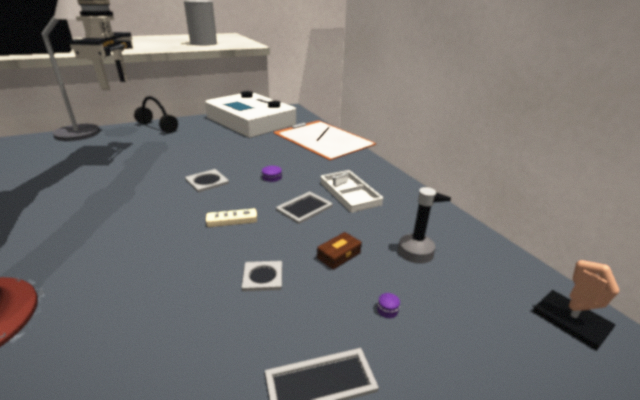

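The top view shows the big tin (208,192), small tin (427,189), case (362,191) and remote (277,257). The cradles are at (284,187) for the case, (188,261) for the big tin, (362,256) for the small tin and (458,254) for the remote. The otoscope base is at (383,132) and the tray at (277,134). The side view shows the same layout with nothing hidden.

```bash
cat > vis.py <<'E'
import cv2, numpy as np
from plant import ctrl
def cast(c,uv,z):
    uv=np.atleast_2d(np.asarray(uv,float)); E=np.array(c["extrinsics"])
    d=np.c_[(uv[:,0]-c["cx"])/c["fx"],(uv[:,1]-c["cy"])/c["fy"],np.ones(len(uv))]@E[:3,:3].T
    return (E[:3,3]+d*((z-E[2,3])/d[:,2])[:,None])[:,:2]
def masks(img):
    h=cv2.cvtColor(img,cv2.COLOR_BGR2HSV).astype(int); H,S,V=h[...,0],h[...,1],h[...,2]
    return dict(violet=(H>125)&(H<160)&(S>110)&(V>40), brown=((H<20)|(H>170))&(S>130)&(V>25), light=(V>130)&(S<110))
def blobs(m,lo,hi):
    cs,_=cv2.findContours(m.astype(np.uint8),cv2.RETR_EXTERNAL,cv2.CHAIN_APPROX_NONE)
    return [c for c in cs if lo<cv2.contourArea(c)<hi]
def report(c,zs,box=(150,110,500,300)):
    M=masks(c["img"])
    for k,m in M.items():
        for b in blobs(m,60,3000):
            (u,v)=b[:,0].mean(0)
            if not(box[0]<u<box[2] and box[1]<v<box[3]): continue
            z=zs[k]
            P=cast(c,b[:,0],z).astype(np.float32)*1000
            (x,y),(w,h),a=cv2.minAreaRect(P); 
            if w<h: a+=90
            a=(a+90)%180-90
            print(k,"px",round(u),round(v),"xy mm",round(x,1),round(y,1),"size",round(max(w,h),1),round(min(w,h),1),"long axis deg",round(a,1))
E
python3 - <<'E'
from vis import *
c=ctrl.read_camera("top"); report(c,dict(violet=.015,brown=.032,light=.009))
print("light@.02");report(c,dict(violet=.02,brown=.02,light=.02))
s=ctrl.read_camera("side"); m=masks(s["img"]); print("side")
report(s,dict(violet=.015,brown=.016,light=.009),(180,150,420,400))
E
```

```text
violet px 208 193 xy mm 627.0 284.9 size 51.3 49.8 long axis deg 71.3
brown px 360 186 xy mm 636.4 -101.9 size 53.8 44.6 long axis deg 17.2
light px 187 261 xy mm 454.4 331.4 size 90.9 90.3 long axis deg -78.4
light px 361 255 xy mm 466.4 -100.8 size 72.6 72.3 long axis deg 68.2
light px 276 256 xy mm 464.9 109.7 size 114.4 36.3 long axis deg -13.7
light px 457 254 xy mm 468.7 -339.4 size 146.3 68.7 long axis deg -10.5
light px 210 193 xy mm 623.4 279.2 size 31.9 27.9 long axis deg -43.5
light px 284 187 xy mm 640.7 92.7 size 116.5 85.1 long axis deg 18.4
light px 276 132 xy mm 786.5 113.8 size 176.0 92.5 long axis deg 89.6
light px 390 114 xy mm 833.5 -185.6 size 34.2 33.4 long axis deg 88.3
light@.02
violet px 208 193 xy mm 626.1 283.5 size 51.0 49.5 long axis deg 71.3
brown px 360 186 xy mm 638.8 -103.1 size 54.5 45.1 long axis deg 17.2
light px 187 261 xy mm 454.3 327.7 size 89.9 89.3 long axis deg -78.4
light px 361 255 xy mm 466.1 -99.8 size 71.8 71.5 long axis deg 68.2
light px 276 256 xy mm 464.7 108.5 size 113.1 35.9 long axis deg -13.7
light px 457 254 xy mm 468.5 -335.7 si
[... 252 characters left out ...]
390 114 xy mm 829.2 -183.6 size 33.8 33.0 long axis deg 88.3
side
violet px 389 301 xy mm 635.6 -261.8 size 37.5 34.0 long axis deg 34.5
violet px 272 173 xy mm 623.6 285.2 size 90.4 51.2 long axis deg 68.7
brown px 338 250 xy mm 627.7 -101.1 size 102.3 66.6 long axis deg 16.1
light px 325 375 xy mm 467.9 -336.2 size 147.4 69.1 long axis deg -10.9
light px 262 274 xy mm 466.1 -97.3 size 76.2 73.6 long axis deg 68.1
light px 231 216 xy mm 465.8 119.8 size 119.4 62.8 long axis deg -13.6
light px 304 205 xy mm 641.1 97.2 size 121.5 90.9 long axis deg 19.3
light px 352 189 xy mm 792.7 126.0 size 214.6 111.2 long axis deg 88.0
light px 206 178 xy mm 454.4 336.6 size 100.8 94.7 long axis deg -78.8
```

Run:
```python
from vis import *
c=ctrl.read_camera("top"); im=c["img"]
h=cv2.cvtColor(im,cv2.COLOR_BGR2HSV)
for (u,v) in ((427,189),(362,200),(362,190),(208,192),(210,189)): print(u,v,h[v,u])
bg=np.median(im[215:235,300:340].reshape(-1,3),0)
d=cv2.absdiff(im,np.uint8(bg)*np.ones_like(im)).max(2)
m=(d>18)
for n,(a,b,w,e),z in(("case",(340,165,390,215),.032),("small",(412,175,442,203),.02),("big",(190,175,226,212),.02)):
    mm=np.zeros_like(m);mm[b:e,a:w]=m[b:e,a:w]
    B=max(blobs(mm,30,5000),key=cv2.contourArea); P=cast(c,B[:,0],z).astype(np.float32)*1000
    print(n,cv2.minAreaRect(P),cv2.minEnclosingCircle(P),cv2.boundingRect(B))
    print(cast(c,cv2.boxPoints(cv2.minAreaRect(B)),z).round(3).tolist())
br=(h[...,0]>10)&(h[...,0]<35)&(h[...,1]>150)&(h[...,2]>150); br[:165]=0;br[215:]=0;br[:,:340]=0;br[:,390:]=0
B=max(blobs(br,5,5000),key=cv2.contourArea);print("brass",cv2.minAreaRect(cast(c,B[:,0],.032).astype(np.float32)*1000))
cv2.imwrite("pics/c1.png",cv2.resize(np.hstack([im[160:220,185:245],im[160:220,330:390],im[160:220,400:460]]),None,fx=4,fy=4,interpolation=0))
```

```text
427 189 [141  96 173]
362 200 [ 11 120 108]
362 190 [ 22 129 237]
208 192 [141 105 170]
210 189 [141 108 167]
case ((621.0077514648438, -101.4708251953125), (90.55024719238281, 61.96428298950195), 16.753252029418945) ((621.788330078125, -102.78211975097656), 50.15925216674805) (346, 173, 31, 39)
[[0.654, -0.059], [0.674, -0.118], [0.587, -0.144], [0.568, -0.086]]
small ((628.0704345703125, -263.9218444824219), (34.66472625732422, 47.98445129394531), 37.816139221191406) ((627.1968994140625, -264.64208984375), 24.025827407836914) (416, 182, 19, 18)
[[0.627, -0.235], [0.657, -0.273], [0.629, -0.293], [0.599, -0.255]]
big ((620.9102172851562, 280.6395568847656), (61.05608367919922, 61.42927551269531), 89.66722106933594) ((621.3771362304688, 281.8609313964844), 32.12773513793945) (197, 182, 25, 25)
[[0.652, 0.312], [0.651, 0.251], [0.59, 0.249], [0.59, 0.309]]Traceback (most recent call last):
  File "<stdin>", line 14, in <module>
ValueError: max() iterable argument is empty
```

Run:
```python
from vis import *
c=ctrl.read_camera("top"); s=ctrl.read_camera("side")
def go(c,regs):
    h=cv2.cvtColor(c["img"],cv2.COLOR_BGR2HSV).astype(int);H,S,V=h[...,0],h[...,1],h[...,2]
    for n,(a,b,w,e),z in regs:
        m=(((H<28)|(H>172))&(S>75)&(V>30)) if n=="case" else ((H>128)&(H<158)&(S>60)&(V>35))
        if n=="brass": m=(H>15)&(H<35)&(S>100)&(V>140)
        mm=np.zeros_like(m);mm[b:e,a:w]=m[b:e,a:w]
        B=max(blobs(mm,5,5000),key=cv2.contourArea)[:,0];P=cast(c,B,z).astype(np.float32)*1000
        print(n,np.round(np.hstack([np.ravel(q) for q in cv2.minAreaRect(P)]),1),"circ",np.round(np.hstack(cv2.minEnclosingCircle(P)),1),cv2.boundingRect(B))
go(c,[("case",(340,165,390,215),.032),("brass",(340,165,390,215),.032),("small",(405,170,447,206),.02),("big",(185,170,231,216),.02)])
go(s,[("case",(310,225,370,275),.032),("brass",(310,225,370,275),.032),("small",(365,280,415,325),.02),("big",(250,155,295,190),.02)])
im=c["img"]
cv2.imwrite("pics/c1.png",cv2.resize(np.hstack([im[160:220,185:245],im[160:220,330:390],im[160:220,400:460]]),None,fx=4,fy=4,interpolation=0))
```

```text
case [ 625.7 -104.7   80.5   49.9   16.8] circ [ 626.4 -105.7   44.4] (349, 173, 28, 35)
brass [ 627.1 -105.5   32.    15.9   16.9] circ [ 627.7 -106.3   16.6] (359, 183, 9, 14)
small [ 631.7 -269.1   35.3   33.9   87.4] circ [ 630.7 -268.9   19.5] (420, 182, 15, 14)
big [625.1 283.7  59.4  55.5  39.6] circ [625.7 281.6  30.8] (197, 181, 24, 24)
case [ 617.4 -118.5  101.8   67.5   16.7] circ [ 616.2 -116.5   58. ] (318, 232, 43, 36)
brass [ 626.6 -103.1   33.3   18.1   18.2] circ [ 626.4 -102.6   16.7] (332, 239, 15, 10)
small [ 626.3 -271.    58.1   37.    41.2] circ [ 625.9 -270.4   29.2] (377, 292, 24, 26)
big [620.4 276.  102.   56.3  68.5] circ [621.7 275.5  52.1] (261, 165, 21, 17)
```

View pics/c1.png

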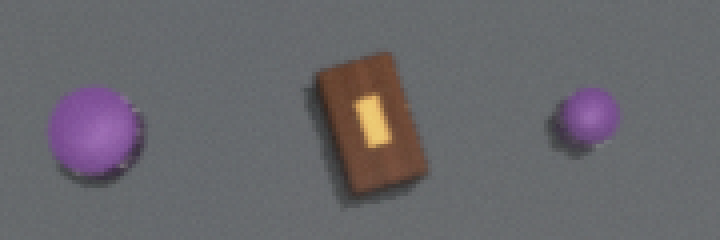

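The crop shows the two tins and the case clear on the desk with only thin shadows, so the colour fits hold.

```bash
cat > go.py <<'E'
import sys,numpy as np
from plant import ctrl
from scipy.spatial.transform import Rotation as R
x,y,z,a=map(float,sys.argv[1:5])   # mm, mm, mm, closing-line angle deg ('nan' keep)
o=ctrl.observe(); M=R.from_rotvec(o["ee_rot"]).as_matrix()
d=M.T@(np.array([x,y,z])/1000-o["position"])
cur=np.degrees(np.arctan2(M[1,1],M[0,1])); t=0 if np.isnan(a) else -((a-cur+90)%180-90)
print("d",d.round(4),"turn",round(np.radians(t),4),"dist",np.linalg.norm(d).round(3),"close ang",cur.round(1),"tilt",np.degrees(np.arccos(-M[2,2])).round(2),"q1,q7",o["joint_pos"][0].round(2),o["joint_pos"][6].round(2),"pos",o["position"].round(4))
E
python3 go.py 625.5 283 150 nan; python3 go.py 625.5 283 21 nan
```

```text
d [-0.4387 -0.1217  0.0794] turn 0.0 dist 0.462 close ang 64.1 tilt 0.04 q1,q7 -1.14 -0.04 pos [0.2843 0.5843 0.2294]
d [-0.4387 -0.1216  0.2084] turn 0.0 dist 0.501 close ang 64.1 tilt 0.04 q1,q7 -1.14 -0.04 pos [0.2843 0.5843 0.2294]
```

```bash
python3 shift.py '0.093 -0.08 -0.022 0.015 0; 0.093 -0.16 -0.044 0.03 0; 0.093 -0.24 -0.066 0.045 0; 0.093 -0.32 -0.088 0.06 0;0.093 -0.4 -0.11 0.07 0;0.093 -0.4387 -0.1217 0.0794 0; 0.093 -0.4387 -0.1217 0.0794 0;0.093 -0.4387 -0.1217 0.0794 0;0.093 -0.4387 -0.1217 0.0794 0;0.093 -0.4387 -0.1217 0.0794 0;0.093 -0.4387 -0.1217 0.0794 0;0.093 -0.4387 -0.1217 0.0794 0;0.093 -0.4387 -0.1217 0.0794 0;0.093 -0.4387 -0.1217 0.0794 0;0.093 -0.4387 -0.1217 0.0794 0;0.093 -0.4387 -0.1217 0.0794 0' 12; python3 go.py 625.5 283 21 nan
```

```text
t: 1.68
position: [0.624, 0.286, 0.1507]
ee_rot: [-0.699, -3.062, -0.003]
force: [0.0, -0.4, 0.3]
grip_width: 0.0931
grasp_force: 0.0
d [-0.0028 -0.0022  0.1297] turn 0.0 dist 0.13 close ang 64.3 tilt 0.11 q1,q7 -0.45 0.65 pos [0.624  0.286  0.1507]
```

```bash
python3 shift.py '0.093 0 0 0.04 0;0.093 0 0 0.08 0;0.093 -0.001 -0.001 0.11 0;0.093 -0.001 -0.001 0.13 0;0.093 -0.001 -0.001 0.13 0;0.093 -0.001 -0.001 0.13 0'; python3 go.py 625.5 283 21 nan
```

```text
t: 2.18
position: [0.6248, 0.2832, 0.0199]
ee_rot: [-0.701, -3.06, 0.001]
force: [0.5, 1.0, 0.4]
grip_width: 0.0928
grasp_force: 0.0
d [-0.0007  0.0001 -0.0011] turn 0.0 dist 0.001 close ang 64.2 tilt 0.11 q1,q7 -0.45 0.65 pos [0.6248 0.2832 0.0199]
```

```bash
python3 shift.py '0.04 0 0 0 0;0.04 0 0 0 0;0.04 0 0 0 0;0.04 0 0 0 0;0.04 0 0 0 0;0.04 0 0 0 0;0.04 0 0 0 0;0.04 0 0 0 0' 12; python3 shift.py '0.04 0 0 -0.02 0;0.04 0 0 -0.04 0;0.04 0 0 -0.05 0;0.04 0 0 -0.05 0;0.04 0 0 -0.05 0' ; python3 go.py 454.4 331.4 25 nan
python3 - <<'E'
from vis import *
s=ctrl.read_camera("side")["img"];cv2.imwrite("pics/s1.png",cv2.resize(s[100:220,200:340],None,fx=3,fy=3))
E
```

```text
t: 2.85
position: [0.6264, 0.2821, 0.0208]
ee_rot: [0.705, 3.061, 0.001]
force: [0.4, -0.3, 3.4]
grip_width: 0.0556
grasp_force: 12.0
t: 3.27
position: [0.626, 0.2817, 0.0702]
ee_rot: [0.705, 3.061, 0.0]
force: [0.0, -0.3, -1.8]
grip_width: 0.0557
grasp_force: 12.0
d [ 0.1761 -0.0304  0.0452] turn 0.0 dist 0.184 close ang 64.1 tilt 0.01 q1,q7 -0.44 0.65 pos [0.626  0.2817 0.0702]
```

View pics/s1.png

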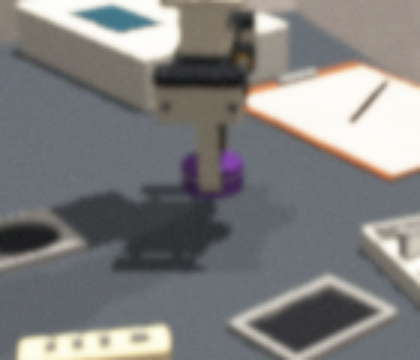

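The side view shows the big tin held level between the jaws and clear of the desk, at about (210,172) in the crop.

```bash
python3 shift.py '0.04 0.03 -0.005 0 0;0.04 0.06 -0.01 0 0;0.04 0.09 -0.015 0 0;0.04 0.12 -0.02 0 0;0.04 0.15 -0.025 0 0;0.04 0.176 -0.03 0 0;0.04 0.176 -0.03 0.01 0;0.04 0.176 -0.03 0.02 0;0.04 0.176 -0.03 0.03 0;0.04 0.176 -0.03 0.03 0;0.04 0.176 -0.03 0.03 0'; python3 go.py 454.4 331.4 24.5 nan
```

```text
t: 4.23
position: [0.4554, 0.3303, 0.0388]
ee_rot: [-0.708, -3.06, 0.004]
force: [-0.8, 0.5, -0.2]
grip_width: 0.0556
grasp_force: 12.0
d [0.0014 0.0005 0.0143] turn 0.0 dist 0.014 close ang 63.9 tilt 0.14 q1,q7 -0.67 0.45 pos [0.4554 0.3303 0.0388]
```

```bash
python3 shift.py '0.04 0 0 0.005 0;0.04 0 0 0.01 0;0.04 0 0 0.013 0;0.04 0 0 0.015 0;0.04 0 0 0.015 0;0.04 0 0 0.015 0'; python3 shift.py '0.06 0 0 0 0;0.07 0 0 0 0;0.085 0 0 0 0;0.085 0 0 0 0;0.085 0 0 -0.01 0;0.093 0 0 -0.04 0;0.093 0 0 -0.08 0;0.093 0 0 -0.115 0;0.093 0 0 -0.115 0'; python3 go.py 626.5 -104.5 120 107
```

```text
t: 4.73
position: [0.4547, 0.3318, 0.0252]
ee_rot: [-0.705, -3.061, 0.0]
force: [0.5, 0.1, -1.1]
grip_width: 0.0558
grasp_force: 12.0
t: 5.48
position: [0.4586, 0.3347, 0.1481]
ee_rot: [0.703, 3.052, 0.018]
force: [1.2, 1.2, 1.1]
grip_width: 0.0929
grasp_force: 0.0
d [-0.343  -0.3218  0.026 ] turn -0.7497 dist 0.471 close ang 64.0 tilt 0.87 q1,q7 -0.67 0.45 pos [0.4586 0.3347 0.1481]
```

```bash
python3 shift.py '0.093 -0.034 -0.032 0 -0.08;0.093 -0.068 -0.064 0 -0.16;0.093 -0.1 -0.095 0 -0.24;0.093 -0.13 -0.125 0 -0.32;0.093 -0.16 -0.155 0 -0.4;0.093 -0.19 -0.185 0 -0.48;0.093 -0.22 -0.215 0 -0.55;0.093 -0.25 -0.245 0 -0.62;0.093 -0.28 -0.27 0 -0.7;0.093 -0.31 -0.3 0 -0.75;0.093 -0.343 -0.322 0.02 -0.75;0.093 -0.343 -0.322 0.02 -0.75;0.093 -0.343 -0.322 0.02 -0.75;0.093 -0.343 -0.322 0.02 -0.75;0.093 -0.343 -0.322 0.02 -0.75'; python3 go.py 626.5 -104.5 21 107
python3 - <<'E'
from vis import *
s=ctrl.read_camera("side")["img"];cv2.imwrite("pics/s2.png",s[60:320,140:460])
E
```

```text
t: 6.73
position: [0.6219, -0.105, 0.1206]
ee_rot: [0.469, -3.106, -0.003]
force: [-0.1, 0.1, -0.4]
grip_width: 0.0932
grasp_force: 0.0
d [-0.0045 -0.001   0.0996] turn 0.0033 dist 0.1 close ang 107.2 tilt 0.12 q1,q7 0.27 1.83 pos [ 0.6219 -0.105   0.1206]
```

View pics/s2.png

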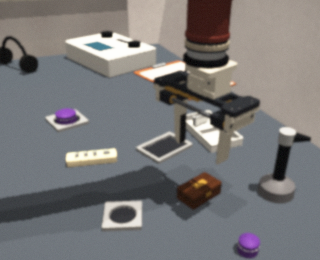

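The side view shows the big tin seated in its cradle at crop (65,116). The gripper is above the case at (200,190) and well clear of the otoscope at (280,185).

```bash
python3 shift.py '0.093 -0.002 0 0.03 0;0.093 -0.0045 -0.001 0.06 0;0.093 -0.0045 -0.001 0.085 0;0.093 -0.0045 -0.001 0.099 0;0.093 -0.0045 -0.001 0.099 0;0.093 -0.0045 -0.001 0.099 0'; python3 shift.py '0.035 0 0 0 0;0.035 0 0 0 0;0.035 0 0 0 0;0.035 0 0 0 0;0.035 0 0 0 0;0.035 0 0 0 0;0.035 0 0 0 0;0.035 0 0 0 0;0.035 0 0 -0.02 0;0.035 0 0 -0.04 0;0.035 0 0 -0.05 0;0.035 0 0 -0.05 0;0.035 0 0 -0.05 0' 15; python3 go.py 640.5 92.5 25 108.5
```

```text
t: 7.28
position: [0.6267, -0.1052, 0.0215]
ee_rot: [0.47, -3.106, -0.002]
force: [-0.5, -0.3, 0.5]
grip_width: 0.0928
grasp_force: 0.0
t: 8.37
position: [0.6269, -0.1075, 0.0713]
ee_rot: [-0.465, 3.107, -0.0]
force: [0.5, -0.0, -1.1]
grip_width: 0.05
grasp_force: 15.0
d [-0.0716  0.1873  0.0463] turn -0.0257 dist 0.206 close ang 107.0 tilt 0.03 q1,q7 0.26 1.81 pos [ 0.6269 -0.1075  0.0713]
```

```bash
python3 shift.py '0.035 -0.011 0.03 0 0;0.035 -0.023 0.06 0 0;0.035 -0.034 0.09 0 -0.01;0.035 -0.046 0.12 0 -0.02;0.035 -0.057 0.15 0 -0.026;0.035 -0.068 0.177 0 -0.026;0.035 -0.0716 0.1873 0.01 -0.026;0.035 -0.0716 0.1873 0.02 -0.026;0.035 -0.0716 0.1873 0.03 -0.026;0.035 -0.0716 0.1873 0.03 -0.026;0.035 -0.0716 0.1873 0.03 -0.026'; python3 go.py 640.5 92.5 24.5 108.5
```

```text
t: 9.28
position: [0.6395, 0.0883, 0.0393]
ee_rot: [0.498, -3.098, 0.005]
force: [-0.2, -0.7, -0.3]
grip_width: 0.0498
grasp_force: 15.0
d [-0.0023  0.0037  0.0147] turn -0.004 dist 0.015 close ang 108.3 tilt 0.29 q1,q7 -0.06 1.54 pos [0.6395 0.0883 0.0393]
```

```bash
python3 shift.py '0.035 -0.001 0.002 0 0;0.035 -0.001 0.002 0.005 0;0.035 -0.001 0.002 0.01 0;0.035 -0.001 0.002 0.014 0;0.035 -0.001 0.002 0.015 0;0.035 -0.001 0.002 0.015 0'; python3 go.py 640.5 92.5 24.5 108.5
```

```text
t: 9.78
position: [0.6403, 0.0947, 0.0257]
ee_rot: [0.505, -3.1, 0.0]
force: [0.6, 0.2, -1.5]
grip_width: 0.0497
grasp_force: 15.0
d [ 0.0005 -0.0021  0.0012] turn 0.0003 dist 0.002 close ang 108.5 tilt 0.07 q1,q7 -0.07 1.53 pos [0.6403 0.0947 0.0257]
```

```bash
python3 shift.py '0.035 0 -0.002 0.001 0;0.035 0 -0.002 0.001 0;0.06 0 -0.002 0.001 0;0.075 0 -0.002 0.001 0;0.075 0 -0.002 0.001 0;0.075 0 -0.002 -0.01 0;0.093 0 -0.002 -0.04 0;0.093 0 -0.002 -0.08 0;0.093 0 -0.002 -0.08 0;0.093 0 -0.002 -0.08 0'; python3 go.py 464.7 108.5 100 76.3
```

```text
t: 10.62
position: [0.6436, 0.0936, 0.1102]
ee_rot: [-0.504, 3.093, 0.0]
force: [-0.6, -0.8, -0.1]
grip_width: 0.0923
grasp_force: 0.0
d [0.165  0.071  0.0089] turn 0.5623 dist 0.18 close ang 108.5 tilt 0.42 q1,q7 -0.06 1.56 pos [0.6436 0.0936 0.1102]
```

```bash
python3 shift.py '0.093 0.03 0.013 0 0.11;0.093 0.06 0.026 0 0.22;0.093 0.09 0.039 0 0.34;0.093 0.12 0.052 0 0.45;0.093 0.15 0.065 0 0.56;0.093 0.165 0.071 0.009 0.562;0.093 0.165 0.071 0.009 0.562;0.093 0.165 0.071 0.009 0.562;0.093 0.165 0.071 0.009 0.562'; python3 go.py 464.7 108.5 19.5 76.3
python3 - <<'E'
from vis import *
s=ctrl.read_camera("side")["img"];cv2.imwrite("pics/s3.png",s[60:320,140:460])
E
```

```text
t: 11.37
position: [0.4641, 0.1078, 0.0973]
ee_rot: [0.374, 3.117, 0.001]
force: [-0.8, 0.4, 0.8]
grip_width: 0.0931
grasp_force: 0.0
d [-0.0003  0.0008  0.0778] turn 0.0001 dist 0.078 close ang 76.3 tilt 0.1 q1,q7 -0.24 1.01 pos [0.4641 0.1078 0.0973]
```

View pics/s3.png

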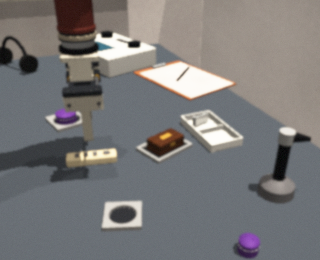

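The case sits in its cradle at crop (165,142), and the gripper stands over the remote at (90,155).

```bash
python3 shift.py '0.093 0 0.001 0.03 0;0.093 0 0.001 0.06 0;0.093 0 0.001 0.078 0;0.093 0 0.001 0.078 0;0.093 0 0.001 0.078 0;0.02 0 0.001 0.078 0;0.02 0 0.001 0.078 0;0.02 0 0.001 0.078 0;0.02 0 0.001 0.078 0;0.02 0 0.001 0.078 0;0.02 0 0.001 0.078 0;0.02 0 0.001 0.078 0;0.02 0 0.001 0.078 0' 15; python3 go.py 464.7 108.5 19.5 76.3; python3 shift.py '0.02 0 0 -0.02 0;0.02 0 0 -0.04 0;0.02 0 0 -0.06 0;0.02 0 0 -0.06 0;0.02 0 0 -0.06 0'; python3 go.py 468.7 -339.2 50 79.3
```

```text
t: 12.5
position: [0.4627, 0.1088, 0.0194]
ee_rot: [0.374, 3.119, 0.0]
force: [0.4, -0.2, 0.2]
grip_width: 0.044
grasp_force: 0.0
d [-0.0021  0.0001 -0.0001] turn 0.0004 dist 0.002 close ang 76.3 tilt 0.01 q1,q7 -0.25 0.99 pos [0.4627 0.1088 0.0194]
t: 12.92
position: [0.4632, 0.109, 0.0799]
ee_rot: [0.374, 3.117, 0.001]
force: [-0.1, 0.0, -0.2]
grip_width: 0.0201
grasp_force: 0.0
d [-0.1113 -0.4342  0.0297] turn -0.0521 dist 0.449 close ang 76.3 tilt 0.13 q1,q7 -0.24 1.0 pos [0.4632 0.109  0.0799]
```

The fingers were still closing when I lifted, so they missed the remote. I'll reopen and remeasure it.

```bash
python3 shift.py '0.093 -0.05 0 -0.04 0;0.093 -0.12 0 -0.04 0;0.093 -0.12 0 -0.04 0;0.093 -0.12 0 -0.04 0;0.093 -0.12 0 -0.04 0;0.093 -0.12 0 -0.04 0'
python3 - <<'E'
from vis import *
c=ctrl.read_camera("top");cv2.imwrite("pics/t4.png",c["img"][100:320,150:500])
report(c,dict(violet=.02,brown=.035,light=.02),(150,160,500,300))
s=ctrl.read_camera("side");report(s,dict(violet=.02,brown=.035,light=.02),(190,190,270,230))
E
```

```text
t: 13.42
position: [0.5775, 0.0804, 0.1174]
ee_rot: [-0.374, -3.115, 0.001]
force: [0.1, -0.1, 0.5]
grip_width: 0.056
grasp_force: 0.0
violet px 183 262 xy mm 451.7 337.0 size 49.4 40.8 long axis deg 7.4
brown px 267 293 xy mm 374.9 133.0 size 69.5 47.4 long axis deg -85.6
brown px 265 178 xy mm 664.5 126.6 size 146.1 116.8 long axis deg 28.1
light px 273 281 xy mm 398.8 114.3 size 199.8 85.6 long axis deg -84.2
light px 187 261 xy mm 454.2 327.7 size 89.9 89.4 long axis deg -78.3
light px 361 255 xy mm 466.2 -99.7 size 71.9 71.5 long axis deg 68.1
light px 457 254 xy mm 468.4 -335.8 size 144.5 68.0 long axis deg -10.6
light px 428 188 xy mm 632.3 -272.7 size 30.3 26.7 long axis deg -28.3
light px 231 217 xy mm 459.6 99.3 size 111.8 54.3 long axis deg -12.4
```

View pics/t4.png

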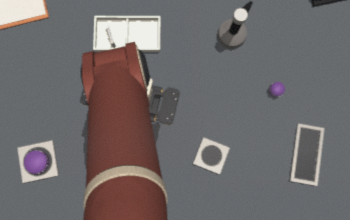

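The arm hides the remote from above. The side view still sees it, so I'll compare that with the first side picture.

```bash
python3 - <<'E'
from vis import *
s=ctrl.read_camera("side")
z=dict(violet=.02,brown=.035,light=.02)
report(s,z,(190,190,270,230)); s0=dict(s,img=cv2.imread("pics/side0.png")); report(s0,z,(190,190,270,230))
E
python3 go.py 464.7 108.5 80 76.3
```

```text
light px 231 217 xy mm 459.1 99.3 size 111.3 55.6 long axis deg -15.3
light px 231 216 xy mm 462.3 102.6 size 116.7 61.3 long axis deg -13.6
d [0.1153 0.0002 0.0386] turn 0.0021 dist 0.122 close ang 76.4 tilt 0.22 q1,q7 -0.14 1.11 pos [0.5769 0.0813 0.1182]
```

The remote has hardly moved: its pixel centroid shifted by no more than 1 px. I'll retry and give the fingers longer to close.

```bash
python3 shift.py '0.07 0.04 0 0.01 0;0.07 0.08 0 0.02 0;0.07 0.11 0 0.03 0;0.07 0.1145 0 0.039 0;0.07 0.1145 0 0.039 0;0.07 0.1145 0 0.06 0;0.07 0.1145 0 0.08 0;0.07 0.1145 0 0.099 0;0.07 0.1145 0 0.099 0;0.07 0.1145 0 0.099 0'; python3 go.py 464.7 108.5 19.5 76.3;  python3 shift.py '0.02 0 0 0 0;0.02 0 0 0 0;0.02 0 0 0 0;0.02 0 0 0 0;0.02 0 0 0 0;0.02 0 0 0 0;0.02 0 0 0 0;0.02 0 0 0 0;0.02 0 0 0 0;0.02 0 0 0 0;0.02 0 0 0 0'
```

```text
t: 14.4
position: [0.4681, 0.1074, 0.0201]
ee_rot: [-0.374, -3.118, 0.001]
force: [-0.4, -0.7, 0.3]
grip_width: 0.0697
grasp_force: 0.0
d [0.0036 0.0002 0.0006] turn 0.0003 dist 0.004 close ang 76.3 tilt 0.06 q1,q7 -0.25 0.99 pos [0.4681 0.1074 0.0201]
t: 15.32
position: [0.4682, 0.1077, 0.0206]
ee_rot: [0.374, 3.119, 0.001]
force: [-0.9, 0.0, 6.1]
grip_width: 0.0341
grasp_force: 15.0
```

```bash
python3 shift.py '0.02 0 0 -0.02 0;0.02 0 0 -0.04 0;0.02 0 0 -0.06 0;0.02 0 0 -0.06 0;0.02 0 0 -0.06 0'; python3 go.py 472.2 -339.9 60 79.3
```

```text
t: 15.73
position: [0.4682, 0.1075, 0.0806]
ee_rot: [0.374, 3.118, 0.001]
force: [-0.7, -0.8, -0.3]
grip_width: 0.0339
grasp_force: 15.0
d [-0.1097 -0.4337  0.0205] turn -0.0521 dist 0.448 close ang 76.3 tilt 0.07 q1,q7 -0.24 1.0 pos [0.4682 0.1075 0.0806]
```

```bash
python3 shift.py '0.02 -0.006 -0.025 0 0;0.02 -0.014 -0.055 0 0;0.02 -0.022 -0.087 0 0;0.02 -0.03 -0.119 0 0;0.02 -0.038 -0.151 0 0;0.02 -0.046 -0.183 0 0;0.02 -0.054 -0.215 0 0;0.02 -0.062 -0.247 0 0;0.02 -0.07 -0.279 0 -0.02;0.02 -0.078 -0.311 0 -0.04;0.02 -0.086 -0.343 0 -0.052;0.02 -0.094 -0.373 0 -0.052;0.02 -0.102 -0.403 0 -0.052;0.02 -0.108 -0.425 0 -0.052;0.02 -0.1097 -0.4337 0.01 -0.052;0.02 -0.1097 -0.4337 0.02 -0.052;0.02 -0.1097 -0.4337 0.03 -0.052;0.02 -0.1097 -0.4337 0.04 -0.052;0.02 -0.1097 -0.4337 0.04 -0.052;0.02 -0.1097 -0.4337 0.04 -0.052'; python3 go.py 472.2 -339.9 23 79.3
```

```text
t: 17.4
position: [0.4719, -0.3373, 0.0391]
ee_rot: [-0.288, -3.126, -0.004]
force: [0.9, -0.1, 0.0]
grip_width: 0.0337
grasp_force: 15.0
d [-0.0008 -0.0025  0.0161] turn 0.003 dist 0.016 close ang 79.5 tilt 0.19 q1,q7 0.68 1.8 pos [ 0.4719 -0.3373  0.0391]
```

```bash
python3 shift.py '0.02 0 -0.002 0 0;0.02 0 -0.002 0.005 0;0.02 0 -0.002 0.01 0;0.02 0 -0.002 0.014 0;0.02 0 -0.002 0.016 0;0.02 0 -0.002 0.016 0;0.02 0 -0.002 0.016 0'; python3 go.py 472.2 -339.9 23 79.3
```

```text
t: 17.98
position: [0.4716, -0.3418, 0.0242]
ee_rot: [-0.293, -3.128, -0.0]
force: [-0.2, 0.7, -1.3]
grip_width: 0.0341
grasp_force: 15.0
d [-0.0002  0.002   0.0012] turn -0.0001 dist 0.002 close ang 79.3 tilt 0.0 q1,q7 0.68 1.8 pos [ 0.4716 -0.3418  0.0242]
```

Run:
```python
from vis import *
s=ctrl.read_camera("side")["img"];cv2.imwrite("pics/s5.png",cv2.resize(s[230:400,200:460],None,fx=2,fy=2))
```

```text
(no output)
```

View pics/s5.png

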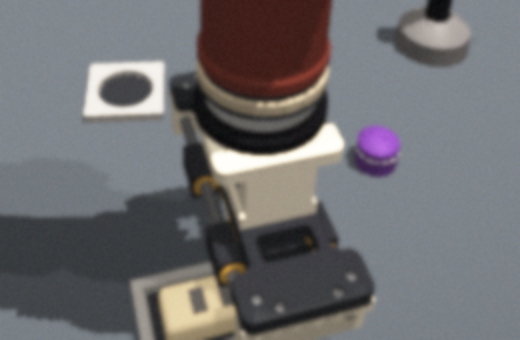

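The remote's visible end lies inside its recess (crop 195,305). I'll release it and go to the small tin.

```bash
python3 shift.py '0.02 0 0.001 0.001 0;0.02 0 0.001 0.001 0;0.045 0 0.001 0.001 0;0.06 0 0.001 0.001 0;0.06 0 0.001 0.001 0;0.06 0 0.001 0.001 0;0.06 0 0.001 -0.01 0;0.07 0 0.001 -0.04 0;0.07 0 0.001 -0.08 0;0.07 0 0.001 -0.08 0;0.07 0 0.001 -0.08 0'; python3 go.py 631.5 -269 85 nan
```

```text
t: 18.95
position: [0.4735, -0.3418, 0.1075]
ee_rot: [0.293, 3.122, -0.005]
force: [-0.4, 0.5, -0.5]
grip_width: 0.0701
grasp_force: 0.0
d [-0.1415  0.101   0.0231] turn 0.0 dist 0.175 close ang 79.3 tilt 0.38 q1,q7 0.7 1.82 pos [ 0.4735 -0.3418  0.1075]
```

```bash
python3 shift.py '0.075 -0.03 0.02 0 0;0.075 -0.06 0.042 0 0;0.075 -0.09 0.064 0 0;0.075 -0.12 0.086 0.01 0;0.075 -0.1415 0.101 0.02 0;0.075 -0.1415 0.101 0.02 0;0.075 -0.1415 0.101 0.02 0;0.075 -0.1415 0.101 0.02 0'; python3 go.py 631.5 -269 21 nan
python3 - <<'E'
from vis import *
c=ctrl.read_camera("top");report(c,dict(violet=.023,brown=.035,light=.023),(150,160,500,300))
s=ctrl.read_camera("side")["img"];cv2.imwrite("pics/s6.png",cv2.resize(s[150:400,180:460],None,fx=2,fy=2))
E
```

```text
t: 19.62
position: [0.6279, -0.2687, 0.0832]
ee_rot: [-0.294, -3.125, 0.001]
force: [-1.1, 0.8, 0.4]
grip_width: 0.0753
grasp_force: 0.0
d [-0.0038  0.0004  0.0622] turn 0.0 dist 0.062 close ang 79.3 tilt 0.19 q1,q7 0.45 1.64 pos [ 0.6279 -0.2687  0.0832]
violet px 182 262 xy mm 452.2 338.5 size 50.8 35.5 long axis deg 6.1
brown px 284 186 xy mm 640.6 90.7 size 76.1 44.4 long axis deg 16.3
light px 187 261 xy mm 454.2 326.7 size 89.6 89.2 long axis deg -78.3
light px 356 253 xy mm 469.5 -90.8 size 71.2 53.0 long axis deg -21.2
light px 457 254 xy mm 468.2 -334.7 size 143.8 67.8 long axis deg -10.6
light px 284 187 xy mm 638.0 91.3 size 114.9 84.0 long axis deg 18.4
```

View pics/s6.png

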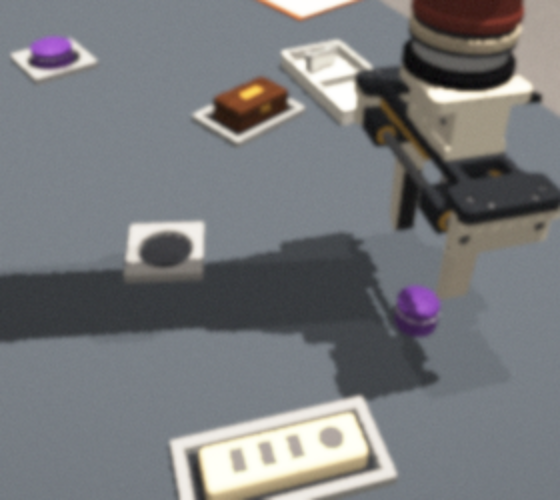

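The remote (crop 285,450), case and big tin all sit in their cradles. The small tin (417,308) is below the jaws.

```bash
python3 shift.py '0.075 -0.002 0 0.02 0;0.075 -0.003 0 0.04 0;0.075 -0.003 0 0.055 0;0.075 -0.003 0 0.062 0;0.075 -0.003 0 0.062 0;0.075 -0.003 0 0.062 0'; python3 shift.py '0.02 0 0 0 0;0.02 0 0 0 0;0.02 0 0 0 0;0.02 0 0 0 0;0.02 0 0 0 0;0.02 0 0 0 0;0.02 0 0 0 0;0.02 0 0 0 0;0.02 0 0 0 0;0.02 0 0 0 0;0.02 0 0 0 0' 12; python3 go.py 631.5 -269 21 nan
```

```text
t: 20.22
position: [0.6321, -0.2694, 0.0228]
ee_rot: [0.295, 3.128, -0.001]
force: [0.1, 0.8, 0.3]
grip_width: 0.075
grasp_force: 0.0
t: 21.13
position: [0.6326, -0.2683, 0.0224]
ee_rot: [0.293, 3.128, -0.0]
force: [-0.3, 0.5, 2.0]
grip_width: 0.0351
grasp_force: 12.0
d [ 0.0009 -0.0009  0.0014] turn 0.0 dist 0.002 close ang 79.3 tilt 0.0 q1,q7 0.45 1.62 pos [ 0.6326 -0.2683  0.0224]
```

```bash
python3 shift.py '0.02 0 0 -0.02 0;0.02 0 0 -0.04 0;0.02 0 0 -0.05 0;0.02 0 0 -0.05 0;0.02 0 0 -0.05 0'; python3 go.py 466.4 -100.7 50 nan;python3 - <<'E'
from vis import *
c=ctrl.read_camera("side");o=ctrl.observe();h=cv2.cvtColor(c["img"],cv2.COLOR_BGR2HSV).astype(int);H,S,V=h[...,0],h[...,1],h[...,2]
m=(H>128)&(H<158)&(S>60)&(V>35);m[:200]=0
B=max(blobs(m,5,5000),key=cv2.contourArea);print(cv2.boundingRect(B))
E=np.linalg.inv(c["extrinsics"])
for z in(-.021,.003,.009):
    p=E[:3,:3]@(o["position"]+[0,0,z])+E[:3,3];print(z,c["fx"]*p[0]/p[2]+c["cx"],c["fy"]*p[1]/p[2]+c["cy"])
cv2.imwrite("pics/s7.png",cv2.resize(c["img"][210:330,330:470],None,fx=4,fy=4))
E
```

```text
t: 21.55
position: [0.6326, -0.2685, 0.0724]
ee_rot: [0.293, 3.127, -0.0]
force: [-0.4, -0.8, -1.2]
grip_width: 0.0355
grasp_force: 12.0
d [0.1945 0.134  0.0223] turn 0.0 dist 0.237 close ang 79.3 tilt 0.04 q1,q7 0.45 1.63 pos [ 0.6326 -0.2685  0.0724]
(381, 269, 17, 28)
-0.021 391.679858093871 288.69331593109155
0.003 393.5606996820486 277.67665458735513
0.009 394.0433297000654 274.8497437532725
```

View pics/s7.png

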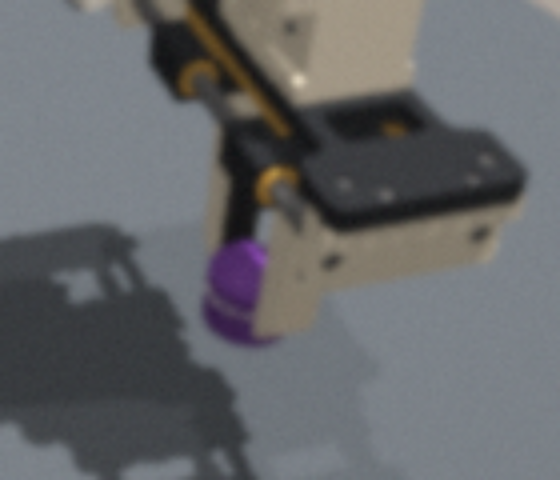

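The small tin is held level. Its left edge at px 381 plus the 12 px radius puts its centre on the TCP projection (about 393), so it is centred.

```bash
python3 shift.py '0.02 0.02 0.014 0 0;0.02 0.045 0.031 0 0;0.02 0.07 0.048 0 0;0.02 0.095 0.065 0 0;0.02 0.12 0.082 0 0;0.02 0.145 0.1 0 0;0.02 0.17 0.117 0 0;0.02 0.185 0.128 0 0;0.02 0.1945 0.134 0.01 0;0.02 0.1945 0.134 0.02 0;0.02 0.1945 0.134 0.03 0;0.02 0.1945 0.134 0.03 0;0.02 0.1945 0.134 0.03 0'; python3 go.py 466.4 -100.7 26 nan
```

```text
t: 22.68
position: [0.4659, -0.1009, 0.0413]
ee_rot: [-0.294, -3.126, 0.0]
force: [0.1, 0.1, -0.1]
grip_width: 0.0354
grasp_force: 12.0
d [-0.0005  0.0002  0.0153] turn 0.0 dist 0.015 close ang 79.3 tilt 0.12 q1,q7 0.24 1.39 pos [ 0.4659 -0.1009  0.0413]
```

```bash
python3 shift.py '0.02 0 0 0.005 0;0.02 0 0 0.01 0;0.02 0 0 0.013 0;0.02 0 0 0.0155 0;0.02 0 0 0.0155 0;0.02 0 0 0.0155 0'; python3 shift.py '0.045 0 0 0 0;0.055 0 0 0 0;0.06 0 0 0 0;0.06 0 0 0 0;0.06 0 0 0 0;0.06 0 0 -0.01 0;0.07 0 0 -0.04 0;0.07 0 0 -0.08 0;0.07 0 0 -0.11 0;0.07 -0.03 0.04 -0.13 0;0.07 -0.06 0.08 -0.15 0;0.07 -0.09 0.12 -0.17 0;0.07 -0.12 0.16 -0.19 0;0.07 -0.12 0.2 -0.2 0;0.07 -0.12 0.23 -0.2 0;0.07 -0.12 0.26 -0.2 0;0.07 -0.12 0.26 -0.2 0'
python3 - <<'E'
from vis import *
c=ctrl.read_camera("top");s=ctrl.read_camera("side")
cv2.imwrite("pics/f.png",np.vstack([c["img"][150:310,130:500],s["img"][150:400,100:470]]))
E
```

```text
t: 23.18
position: [0.4662, -0.1006, 0.0266]
ee_rot: [-0.293, -3.128, 0.0]
force: [0.7, 0.1, -0.3]
grip_width: 0.0356
grasp_force: 12.0
t: 24.6
position: [0.6328, 0.1409, 0.2285]
ee_rot: [0.281, 3.127, 0.01]
force: [-0.7, 1.1, -0.7]
grip_width: 0.0699
grasp_force: 0.0
```

View pics/f.png

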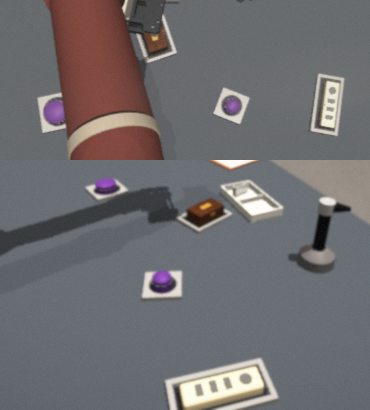

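All four look seated in both views. I'll check the offsets numerically, moving the arm aside for the case and big tin.

```bash
cat > chk.py <<'E'
from vis import *
c=ctrl.read_camera("top");h=cv2.cvtColor(c["img"],cv2.COLOR_BGR2HSV).astype(int);H,S,V=h[...,0],h[...,1],h[...,2]
vi=(H>128)&(H<158)&(S>60)&(V>35);br=((H<28)|(H>172))&(S>75)&(V>30);cream=(V>150)&(H<40)&(S>18)
for n,m,(u,v),r,z,t in(("small",vi,(361,255),18,.023,(466.4,-100.7)),("big",vi,(187,261),22,.023,(454.4,331.4)),("case",br,(284,187),24,.035,(640.5,92.5)),("remote",V>130,(457,254),32,.023,(468.7,-339.2))):
    mm=np.zeros_like(m);mm[v-r:v+r,u-r:u+r]=m[v-r:v+r,u-r:u+r]
    if n=="remote":
        cs,hi=cv2.findContours(mm.astype(np.uint8),cv2.RETR_CCOMP,cv2.CHAIN_APPROX_NONE); cs=[k for k,q in zip(cs,hi[0]) if q[3]<0 and 300<cv2.contourArea(k)<2500]; 
    else: cs=blobs(mm,30,3000)
    for B in sorted(cs,key=cv2.contourArea)[-2:]:
        q=cv2.minAreaRect(cast(c,B[:,0],z).astype(np.float32)*1000);print(n,"off",np.round(np.array(q[0])-t,1),np.round(q[1],1),round(q[2],1))
E
python3 chk.py; python3 shift.py '0.07 0.03 -0.03 0 0;0.07 0.06 -0.06 0 0;0.07 0.06 -0.1 0 0;0.07 0.06 -0.14 0 0;0.07 0.06 -0.18 0 0;0.07 0.06 -0.22 0 0;0.07 0.06 -0.26 0 0;0.07 0.06 -0.3 0 0;0.07 0.06 -0.34 0 0;0.07 0.06 -0.37 0 0;0.07 0.06 -0.37 0 0;0.07 0.06 -0.37 0 0'; echo; python3 chk.py
```

```text
small off [-1.9 -1.3] [34.2 33. ] 44.4
big off [-1.7  2.8] [56.6 50.4] 10.7
case off [-33.1  48.1] [60.7 17.3] 1.1
case off [-12.6  -6. ] [59.2 50.4] 17.1
remote off [-0.3  4.5] [ 67.8 144.3] 79.4
t: 25.75
position: [0.5021, -0.2242, 0.2269]
ee_rot: [-0.307, -3.125, 0.003]
force: [0.0, 0.8, 0.3]
grip_width: 0.0697
grasp_force: 0.0

small off [-1.3 -0.8] [34.3 31.5] 89.7
big off [-0.9 -0.2] [54.9 57. ] 46.1
case off [-0.9 -2.3] [83.1 50.7] 17.9
remote off [-30.5  10.1] [67.7 82.7] 79.5
```

Both tins and the case are within 3 mm of centre. The check traced the remote's cradle rather than the remote, but the pictures show it flat and central in its recess.

```bash
python3 shift.py '0.07 0 0 0 0;0.07 0 0 0 0;0.07 0 0 0 0;0.07 0 0 0 0'; python3 -c "
from plant import ctrl
print(ctrl.job_done())"
```

```text
t: 26.13
position: [0.5051, -0.2186, 0.2268]
ee_rot: [-0.29, -3.128, -0.0]
force: [0.7, -0.4, 0.7]
grip_width: 0.0702
grasp_force: 0.0
the job is handed in; nothing more can be done
None
```

The job is handed in at about 26 s with all four items released in their own cradles: both tins and the case measured within 3 mm of centre, the remote's fit judged only from the pictures, and no verdict returned.

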